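# Release the latched lamp key

## Task

On the microscope lamp switch box one of the four identical keys has been left latched down. With closed fingers tap every key lightly, one after the other from the left end of the row to the right end, to feel which one it is, then press that one fully down and let go so that it pops up level with the others. Do not push any of the other keys in (a light tap may sink one by a few millimetres, not half its 10 mm travel), and leave the things standing around where they are.

Things in the scene. Friction and masses are not known exactly. Their poses are not given: they have to be found in the camera images.
- switch_box: the microscope lamp switch box, screwed to the worktop: a white plastic box 120 (x) x 236 (y) mm. Its origin is the centre of its underside, on the worktop; x points to its back, y to its left, z up. Its flat deck is 60 mm above the worktop; along its back edge (x from +34 to +60 mm) a hood rises to 78 mm. In the deck stands one row of four identical keys along y, 50 mm apart
- slot_1 (a point): a fixed point on the switch box: the first (leftmost) place of the row as seen from the robot, at [-12, +75, 76] mm in the box's frame, which is the centre of the top face of a key standing fully up there. It does not move with the key
- slot_2 (a point): a fixed point on the switch box: the second place of the row as seen from the robot, at [-12, +25, 76] mm in the box's frame, which is the centre of the top face of a key standing fully up there. It does not move with the key
- slot_3 (a point): a fixed point on the switch box: the third place of the row as seen from the robot, at [-12, -25, 76] mm in the box's frame, which is the centre of the top face of a key standing fully up there. It does not move with the key
- slot_4 (a point): a fixed point on the switch box: the fourth (rightmost) place of the row as seen from the robot, at [-12, -75, 76] mm in the box's frame, which is the centre of the top face of a key standing fully up there. It does not move with the key
- key_a_top (a point): centre of the top face of one of the four keys; moves with the key. Caps are flat grey blocks, 40 mm (box x) x 32 mm (box y). Three keys are fully up, tops 76 mm above the worktop (16 mm over the deck); one is latched down, top at about 70.5 mm
- key_a: the whole key with top key_a_top; origin straight below it at worktop height, does not move. Which key stands in which place differs from start to start
- key_b_top (a point): centre of the top face of one of the four keys; moves with the key. Any key that is up yields from 3 N, 1 mm more for each further newton, and springs back up when let go
- key_b: the whole key with top key_b_top; origin straight below it at worktop height, does not move. Which key stands in which place differs from start to start
- key_c_top (a point): centre of the top face of one of the four keys; moves with the key. Full travel is 10 mm for every key
- key_c: the whole key with top key_c_top; origin straight below it at worktop height, does not move. Which key stands in which place differs from start to start
- key_d_top (a point): centre of the top face of one of the four keys; moves with the key. Whichever key is latched feels firm: it moves less than 1 mm under 5 N. To free it press it to the end of its travel, a hard stop with the top at 66 mm (about 13 N), and let go: it then springs fully up, to 76 mm. Stopping short of the end leaves it latched
- key_d: the whole key with top key_d_top; origin straight below it at worktop height, does not move. Which key stands in which place differs from start to start
- cover_box: loose box of cover glasses, 50x50x20 mm, beside the left end of the switch box, origin under its centre
- dish: loose petri dish, 61 mm across, 16 mm high, beside the right end of the switch box, origin under its centre
- black_marker: loose black marker, 138 mm long, 12 mm high, lying in front of the switch box, origin under its middle
- dye: loose white dye bottle with a screw cap, 36 mm across, 85 mm high, behind the switch box, origin under its centre
- timer: loose white bench timer with three small keys, 63x66x30 mm, at the right of the worktop, origin under its centre

How it is judged:
On the way, in this order (a step that is already met when the one before it is completed fails the run):
1. the key in the first (leftmost) place has been tapped (more than 0.5 N from the fingers) (((contact force between the fingers and key_a above 0.5 N and horizontal distance between key_a_top and slot_1 below 0.01 m) or (contact force between the fingers and key_b above 0.5 N and horizontal distance between key_b_top and slot_1 below 0.01 m) or (contact force between the fingers and key_c above 0.5 N and horizontal distance between key_c_top and slot_1 below 0.01 m) or (contact force between the fingers and key_d above 0.5 N and horizontal distance between key_d_top and slot_1 below 0.01 m))), for 0.02 s.
2. the key in the second place has been tapped (more than 0.5 N from the fingers) (((contact force between the fingers and key_a above 0.5 N and horizontal distance between key_a_top and slot_2 below 0.01 m) or (contact force between the fingers and key_b above 0.5 N and horizontal distance between key_b_top and slot_2 below 0.01 m) or (contact force between the fingers and key_c above 0.5 N and horizontal distance between key_c_top and slot_2 below 0.01 m) or (contact force between the fingers and key_d above 0.5 N and horizontal distance between key_d_top and slot_2 below 0.01 m))), for 0.02 s.
3. the key in the third place has been tapped (more than 0.5 N from the fingers) (((contact force between the fingers and key_a above 0.5 N and horizontal distance between key_a_top and slot_3 below 0.01 m) or (contact force between the fingers and key_b above 0.5 N and horizontal distance between key_b_top and slot_3 below 0.01 m) or (contact force between the fingers and key_c above 0.5 N and horizontal distance between key_c_top and slot_3 below 0.01 m) or (contact force between the fingers and key_d above 0.5 N and horizontal distance between key_d_top and slot_3 below 0.01 m))), for 0.02 s.
4. the key in the fourth (rightmost) place has been tapped (more than 0.5 N from the fingers) (((contact force between the fingers and key_a above 0.5 N and horizontal distance between key_a_top and slot_4 below 0.01 m) or (contact force between the fingers and key_b above 0.5 N and horizontal distance between key_b_top and slot_4 below 0.01 m) or (contact force between the fingers and key_c above 0.5 N and horizontal distance between key_c_top and slot_4 below 0.01 m) or (contact force between the fingers and key_d above 0.5 N and horizontal distance between key_d_top and slot_4 below 0.01 m))), for 0.02 s.
5. the latched key has been released: all four keys stand fully up (z of each of key_a_top, key_b_top, key_c_top, key_d_top in the frame of switch_box above 0.0748 m), for 0.2 s.
At the end, for the whole second after the job is handed in: all four key tops stand within 1.2 mm of their fully-up height (76 mm above the worktop), and the cover-glass box, petri dish, black marker, dye bottle and timer are within 15 mm of where they stood (all of step 5 and distance of each of cover_box, dish, black_marker, dye, timer from where it was at the start of the episode below 0.015 m); the robot touches nothing.
It fails at once if a key that stood up was pushed in by more than 5.5 mm ((z of key_a_top in the frame of switch_box between 0.0665 and 0.0705 m and distance of key_a_top from where it was at the start of the episode above 0.0055 m) or (z of key_b_top in the frame of switch_box between 0.0665 and 0.0705 m and distance of key_b_top from where it was at the start of the episode above 0.0055 m) or (z of key_c_top in the frame of switch_box between 0.0665 and 0.0705 m and distance of key_c_top from where it was at the start of the episode above 0.0055 m) or (z of key_d_top in the frame of switch_box between 0.0665 and 0.0705 m and distance of key_d_top from where it was at the start of the episode above 0.0055 m)).
It fails at once if one of the loose things standing around was lifted, carried or pushed by more than 15 mm (distance of any of cover_box, dish, black_marker, dye, timer from where it was at the start of the episode above 0.015 m).
It also fails if it takes over 51 s, if anything falls off the work surface, if the arm or the gripper's body presses on something with over 40 N, if the wrist force passes 120 N, or if a joint passes its speed limit or range.

## Robot

A 6-joint arm with a two-finger parallel gripper is mounted at the origin on a cart in front of the work surface, level with it; the furniture and walls round the work are solid. World frame = base frame: x ahead of the robot, y to its left, z up, the work surface at z = 0. Lengths are in m, angles in rad, forces in N, time in s.
With the tool pointing down it reaches from about 0.3 to 0.875 m from the base axis. Payload 6.4 kg.
Tool frame: the origin (TCP) lies midway between the tips of the shut fingers; the grasp point (between the pads) lies 19 mm behind it (ctrl.tcp_to_grasp is the distance from the TCP to the grasp point, in m); z points along the fingers, y is the direction in which the jaws open and shut (so a half turn about z gives the same grasp; the last joint's range is limited). The gripper opens to 85 mm and grips with 20 to 120 N. Pads are 22 mm wide; open, the fingers measure 114 mm over their backs; the gripper's body (76 mm by 85 mm) begins 54 mm behind the grasp point. The pads swing forward as they close: fully open they stand 13 mm farther back than shut.
Start: joints at [0.913, 0.181, 1.607, -0, 1.354, -0.206], TCP at [0.251, 0.517, 0.231] pointing down, gripper open.
Joint ranges: [-2.99, 2.99], [-0.89, 2.07], [0.3, 2.58], [-1.14, 4.28], [0, 2.63], [-3.12, 3.12]. Speed limits (rad/s): [2.57, 2.57, 3.01, 3.14, 3.14, 3.14].

## Interface

Orientations are given as a unit quaternion [w, x, y, z].
In Python, from bench import monitor, imaging, order, spotter, ctrl gives the robot as it stands.
- The arm moves only by the shell command python3 -m pendant 'ROWS'. ROWS is JSON, a list that holds one entry, the list of rows, each a list of 5 numbers: the shift along the world's x, y, z in mm, then the turn about the world's z in degrees, then the finger opening in mm, from 0 to 85.4. A call has 1 to 8 rows; each row shifts and turns the commanded pose from where the row before left it; what a row does not reach is not made up. A row lasts 1/8 s, in which the tool goes at most 62.5 mm and 10.7 degrees, less where a joint would pass 70% of its speed; a pose out of reach is approached as far as the arm can. A call with a gripper value outside its range is refused whole. The fingers move at their own pace and stop on an object; the grip force is fixed at half the most. Time passes only in rows, so rows that do not move let the fingers close. It gives the time, the measured TCP pose, the force and the opening at its end, in the units of the state.
- monitor.get_obs(): the state, without advancing time (a new reading comes with each control period).
- imaging.camera(name): name is "scene" or "top" or "wrist"; returns a dict with "img" (384x512x3 uint8, red, green, blue), "vfov" (degrees; the focal length in pixels is half the picture's height over the tangent of half this angle, whatever the lens; pixels are square), "cx", "cy" (the principal point, pixels), "origin" and "orientation" of the camera in the world. Camera axes: x right, y down, z forward; pixel columns grow to the right and rows downward; lengths in m; the calibration is good to about 2 mm. The wrist camera is an equidistant fisheye: a pixel r from the principal point sees the ray r / f radians off the axis. A picture is of the moment at which its call begins. There is no depth.
- order.hand_in(): hands the job in, once; it reports no verdict.
Trained networks look in the newest picture that a camera, given by its name, has taken for a name from the list of things; names that differ only in an ending like _2 or _b are one class to them, and where a whole thing is asked for, a point or a joint stands for the part that bears it (a point fixed in the world has none). Each returns a list of dicts, best first, with "confidence" (0 to 1); they miss things now and then, are a little off and sometimes report something else, mostly with a low value. They report only what shows in the picture. A call takes as long as a camera call.
- spotter.recognise(camera, thing): "at" ([x, y, z] in m, in the coordinates of the camera as it stood for that picture, good to about 4 mm: the middle of the surface that is visible of it).
- spotter.tip_of(camera, thing): "at" ([x, y, z] in m, in the coordinates of the camera as it stood for that picture, good to about 4 mm: a listed point, or the origin of a listed thing).
The state is a dict: "time_s": time; "q": joint angles; "dq": joint speeds; "joint_efforts": joint torques, N m; "eef_pos": TCP position; "eef_rot": TCP orientation; "wrist_force": force on the tool from outside, world axes, zero at the start; "torque": the same for the moment, N m; "opening": opening from 0.0 (shut) to 1.0 (fully open).
Only numpy, scipy, OpenCV 4.12 (cv2) and the standard library are available. Lean on these libraries where they do the work, as an engineer would, in place of code of your own. Each camera call takes 0.05 s, during which the arm holds its last target. There are 200 camera calls.

## Working session

There is one attempt and no reset: what is moved stays moved. The work goes in short steps, Python scripts to look and compute and a shell command to move; the robot and the scene stay as the last step left them, time stands still between calls to the robot, and variables do not carry over. Pictures are saved under pics/ and viewed, about 8 in all and at most 12, crops included, and the job is handed in when it is done.

```bash
mkdir -p pics; cat > h.py <<'E'
import numpy as np, cv2
from scipy.spatial.transform import Rotation as R
from bench import monitor, imaging, order, spotter, ctrl
def rot(o):
    o=np.array(o)
    return o if o.shape==(3,3) else R.from_quat([o[1],o[2],o[3],o[0]]).as_matrix()
def world(c,p): return rot(c["orientation"])@np.array(p)+np.array(c["origin"])
E
python3 - <<'E'
from h import *
for n in("top","scene"):
    c=imaging.camera(n); cv2.imwrite(f"pics/{n}1.png",c["img"][:,:,::-1])
    print(n,c["vfov"],c["cx"],c["cy"],c["origin"],c["orientation"])
    for t in("switch_box","slot_1","slot_2","slot_3","slot_4","key_a_top","cover_box","dish","black_marker","dye","timer"):
        print(t,[(np.round(world(c,d["at"]),3).tolist(),round(d["confidence"],2)) for d in spotter.tip_of(n,t)[:5]])
o=monitor.get_obs();print(o)
E
```

```text
top 57.06845090116879 250.78485612765118 193.74807323369924 [ 0.35794455 -0.12758122  0.98596625] [-0.07237084  0.72311118 -0.68353534  0.06820637]
switch_box [([0.55, -0.112, -0.002], 0.63), ([0.537, -0.136, -0.005], 0.57)]
slot_1 [([0.544, -0.04, 0.08], 0.96), ([0.541, -0.082, 0.076], 0.8), ([0.539, -0.19, 0.077], 0.69), ([0.535, -0.142, 0.071], 0.63)]
slot_2 [([0.544, -0.04, 0.08], 0.96), ([0.541, -0.082, 0.076], 0.8), ([0.539, -0.19, 0.077], 0.69), ([0.535, -0.142, 0.071], 0.63)]
slot_3 [([0.544, -0.04, 0.08], 0.96), ([0.541, -0.082, 0.076], 0.8), ([0.539, -0.19, 0.077], 0.69), ([0.535, -0.142, 0.071], 0.63)]
slot_4 [([0.544, -0.04, 0.08], 0.96), ([0.541, -0.082, 0.076], 0.8), ([0.539, -0.19, 0.077], 0.69), ([0.535, -0.142, 0.071], 0.63)]
key_a_top [([0.533, -0.135, 0.075], 0.48)]
cover_box [([0.534, -0.139, 0.071], 0.69), ([0.581, 0.044, -0.001], 0.66), ([0.538, -0.088, 0.074], 0.34)]
dish [([0.534, -0.186, 0.067], 0.73), ([0.549, -0.281, 0.002], 0.62), ([0.521, -0.435, -0.002], 0.3)]
black_marker [([0.467, -0.114, -0.001], 0.54), ([0.538, -0.039, 0.005], 0.32), ([0.534, -0.137,
[... 1137 characters left out ...]
0.523, -0.436, -0.001], 0.58)]
{'time_s': 1.2, 'q': array([ 9.12688758e-01,  1.80811466e-01,  1.60698955e+00,  9.51848873e-06,
        1.35381537e+00, -2.06297065e-01]), 'dq': array([ 0.00183958, -0.00052713,  0.0001336 ,  0.00029574,  0.00038525,
       -0.00091064]), 'joint_efforts': array([-6.63193205e-04, -4.44861460e+01, -3.51673400e+01, -4.43841609e-04,
        1.09799166e-03, -4.60070441e-05]), 'eef_pos': array([0.25103102, 0.51732456, 0.23128706]), 'eef_rot': array([-9.19103978e-06,  2.23989704e-01,  9.74591511e-01, -8.82906621e-06]), 'wrist_force': array([ 0.27126946, -0.11076219,  0.47498454]), 'torque': array([ 0.00657013, -0.02835546,  0.03948844]), 'opening': 0.9999007597126374}
```

```bash
python3 -c "
import cv2,numpy as np
a=cv2.imread('pics/top1.png');b=cv2.imread('pics/scene1.png');cv2.imwrite('pics/both1.png',cv2.resize(np.vstack([a,b]),(400,600)))"; python3 - <<'E'
import cv2
a=cv2.imread('pics/top1.png');cv2.imwrite('pics/t1.png',a)
E
```

```text
(no output)
```

View pics/scene1.png

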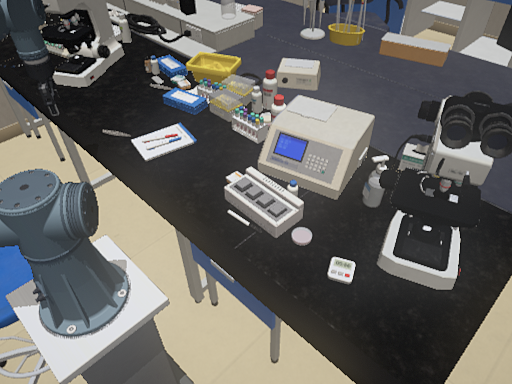

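View pics/top1.png

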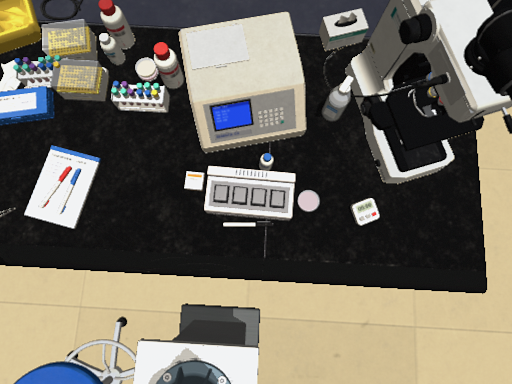

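The scene image shows the box at about (263,200), with the marker in front of it and the dish to its right. In the top image the keys sit at about (221,194), (239,195), (258,197) and (277,198). The route from the start pose to the box is clear.

```bash
python3 -m pendant '[[[26,-50,0,-6,0],[26,-50,0,-6,0],[26,-50,0,-6,0],[26,-50,0,-6,0],[26,-50,0,-6,0],[26,-50,0,-6,0],[26,-50,0,-6,0],[26,-50,0,-6,0]]]'; python3 -m pendant '[[[26,-50,-20,-6,0],[26,-50,-20,-6,0],[26,-46,-20,-6.6,0],[5.5,-10,-20,0,0],[0,0,-20,0,0],[0,0,0,0,0]]]'
python3 - <<'E'
from h import *
c=imaging.camera("wrist"); cv2.imwrite("pics/w1.png",c["img"][:,:,::-1])
print(c["origin"])
for t in("slot_1","key_a_top"):
    print(t,[(np.round(world(c,d["at"]),4).tolist(),round(d["confidence"],2)) for d in spotter.tip_of("wrist",t)[:5]])
print([(np.round(world(c,d["at"]),4).tolist(),round(d["confidence"],2)) for d in spotter.recognise("wrist","key_a")[:5]])
o=monitor.get_obs();y=rot(o["eef_rot"])[:,1];print(o["eef_pos"],o["wrist_force"],o["opening"],o["time_s"],np.degrees(np.arctan2(y[1],y[0])))
E
```

```text
time_s: 2.2
eef_pos: [0.4598, 0.1156, 0.2317]
eef_rot: [0.0, 0.602, 0.798, 0.0]
wrist_force: [0.6, -0.3, -0.4]
opening: -0.001
time_s: 2.95
eef_pos: [0.5412, -0.0386, 0.1296]
eef_rot: [-0.002, 0.722, 0.691, -0.001]
wrist_force: [-0.1, 0.5, 0.9]
opening: -0.001
[0.54568273 0.03139945 0.27176587]
slot_1 []
key_a_top [([0.5431, -0.1359, 0.0792], 0.69)]
[([0.5393, -0.1316, 0.0788], 0.63)]
[ 0.54324724 -0.03858841  0.13251361] [0.17872835 0.36702615 1.05098473] -0.002561272418390258 3.15 -2.4525856053609347
```

View pics/w1.png

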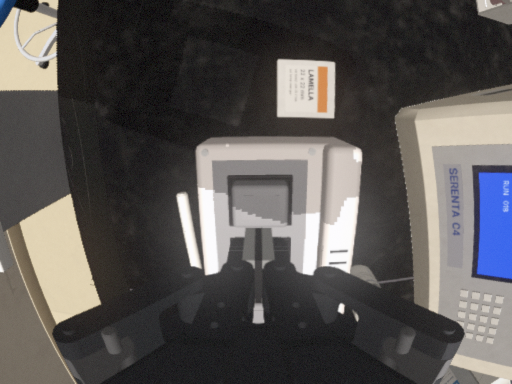

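The wrist view shows the key in place 1 at about (260,200), lined up with the finger column at x≈258. Next I'll go down slowly.

```bash
python3 -m pendant '[[[0,0,-30,0,0],[0,0,-20,0,0],[0,0,0,0,0],[0,0,0,0,0]]]';python3 -m pendant '[[[0,0,-2,0,0],[0,0,-2,0,0],[0,0,0,0,0]]]'
```

```text
time_s: 3.65
eef_pos: [0.5435, -0.0388, 0.0827]
eef_rot: [0.001, 0.722, 0.692, 0.001]
wrist_force: [0.9, 0.4, 0.3]
opening: 0.004
time_s: 4.03
eef_pos: [0.5425, -0.0387, 0.0774]
eef_rot: [0.0, 0.722, 0.692, 0.0]
wrist_force: [0.6, 0.9, 0.3]
opening: 0.001
```

```bash
python3 -m pendant '[[[0,0,-1.5,0,0],[0,0,0,0,0]]]';python3 -m pendant '[[[0,0,-1,0,0],[0,0,0,0,0]]]'
```

```text
time_s: 4.28
eef_pos: [0.5427, -0.0387, 0.076]
eef_rot: [0.0, 0.722, 0.692, 0.0]
wrist_force: [-1.4, -0.5, 2.8]
opening: -0.004
time_s: 4.53
eef_pos: [0.5427, -0.0387, 0.075]
eef_rot: [0.0, 0.722, 0.692, 0.0]
wrist_force: [-1.2, -0.2, 3.4]
opening: -0.002
```

Key 1 met the fingers at 76 mm and gave at about 3.4 N, so it is up. Place 2 next.

```bash
python3 -m pendant '[[[0,0,12,0,0],[-2,-50,0,0,0],[0,0,0,0,0],[0,0,-8,0,0],[0,0,-3,0,0],[0,0,-1,0,0],[0,0,0,0,0],[0,0,0,0,0]]]'
```

```text
time_s: 5.52
eef_pos: [0.5404, -0.0881, 0.0749]
eef_rot: [-0.0, 0.722, 0.692, 0.0]
wrist_force: [-2.4, 2.0, 4.5]
opening: -0.001
```

Key 2 is also up, with 4.5 N of contact at 75 mm. Place 3 next.

```bash
python3 -m pendant '[[[0,0,12,0,0],[-2,-50,0,0,0],[0,0,0,0,0],[0,0,-8,0,0],[0,0,-3,0,0],[0,0,-1,0,0],[0,0,0,0,0],[0,0,0,0,0]]]'
```

```text
time_s: 6.52
eef_pos: [0.5384, -0.1381, 0.0748]
eef_rot: [-0.0, 0.722, 0.692, 0.0]
wrist_force: [-2.2, 0.5, 3.5]
opening: 0.0
```

Key 3 is up too (3.5 N). Place 4 next.

```bash
python3 -m pendant '[[[0,0,12,0,0],[-2,-50,0,0,0],[0,0,0,0,0],[0,0,-8,0,0],[0,0,-3,0,0],[0,0,-1,0,0],[0,0,0,0,0],[0,0,0,0,0]]]'
```

```text
time_s: 7.52
eef_pos: [0.5367, -0.1885, 0.0749]
eef_rot: [0.0, 0.722, 0.692, 0.0]
wrist_force: [0.1, -0.3, 0.2]
opening: -0.0
```

There is no contact at 75 mm in place 4, so this looks like the latched key. I'll feel for it at about 70.5 mm.

```bash
python3 -m pendant '[[[0,0,-2,0,0],[0,0,-1,0,0],[0,0,0,0,0]]]';python3 -m pendant '[[[0,0,-1,0,0],[0,0,-0.5,0,0],[0,0,0,0,0]]]'
```

```text
time_s: 7.9
eef_pos: [0.5364, -0.1887, 0.0716]
eef_rot: [-0.0, 0.722, 0.692, -0.0]
wrist_force: [0.1, -0.2, 0.5]
opening: -0.002
time_s: 8.28
eef_pos: [0.5366, -0.1887, 0.0707]
eef_rot: [0.0, 0.722, 0.692, 0.0]
wrist_force: [-2.5, 0.8, 4.5]
opening: -0.003
```

```bash
python3 -m pendant '[[[0,0,-0.5,0,0],[0,0,0,0,0],[0,0,0,0,0]]]'
```

```text
time_s: 8.65
eef_pos: [0.5366, -0.1888, 0.0704]
eef_rot: [0.0, 0.722, 0.692, -0.0]
wrist_force: [-3.2, 0.4, 6.9]
opening: -0.0
```

Key 4 is firm at 70.4 mm (6.9 N), so it is the latched one. I'll press it to the stop.

```bash
python3 -m pendant '[[[0,0,-2,0,0],[0,0,-1.5,0,0],[0,0,-1,0,0],[0,0,0,0,0],[0,0,0,0,0]]]'
```

```text
time_s: 9.28
eef_pos: [0.5367, -0.1888, 0.0667]
eef_rot: [0.0, 0.722, 0.692, -0.0]
wrist_force: [-5.1, 1.5, 13.4]
opening: -0.001
```

```bash
python3 -m pendant '[[[0,0,-1.5,0,0],[0,0,0,0,0]]]'; python3 -m pendant '[[[0,0,-2,0,0],[0,0,0,0,0],[0,0,0,0,0]]]'
```

```text
time_s: 9.52
eef_pos: [0.5367, -0.1888, 0.066]
eef_rot: [0.0, 0.722, 0.692, -0.0]
wrist_force: [-7.8, 2.8, 19.3]
opening: -0.004
time_s: 9.9
eef_pos: [0.5368, -0.1888, 0.0656]
eef_rot: [0.0, 0.722, 0.692, -0.0]
wrist_force: [-13.2, 7.3, 32.8]
opening: -0.003
```

The force climbed to 33 N at 65.6 mm with almost no movement, so that is the hard stop. I'll let go straight up.

```bash
python3 -m pendant '[[[0,0,4,0,0],[0,0,10,0,0],[0,0,40,0,0],[0,0,50,0,0],[-20,50,20,0,0],[-40,50,0,0,0],[0,0,0,0,0],[0,0,0,0,0]]]'
python3 - <<'E'
from h import *
ims=[]
for n in("scene","wrist","top"):
    c=imaging.camera(n); i=c["img"][:,:,::-1]
    cv2.imwrite(f"pics/{n}2.png",i); 
    if n!="top":
        print(n,[(np.round(world(c,d["at"]),4).tolist(),round(d["confidence"],2)) for d in spotter.tip_of(n,"key_a_top")[:5]])
    for t in("cover_box","dish","black_marker","dye","timer"):
        print(t,[(np.round(world(c,d["at"]),3).tolist(),round(d["confidence"],2)) for d in spotter.tip_of(n,t)[:2]])
s=cv2.imread("pics/scene2.png")[150:250,200:330];s1=cv2.imread("pics/scene1.png")[150:250,200:330]
cv2.imwrite("pics/cmp.png",cv2.resize(np.hstack([s1,s]),None,fx=3,fy=3,interpolation=cv2.INTER_CUBIC))
o=monitor.get_obs();print(o["eef_pos"],o["wrist_force"],o["time_s"])
E
```

```text
time_s: 10.9
eef_pos: [0.478, -0.0901, 0.1861]
eef_rot: [0.001, 0.722, 0.692, 0.0]
wrist_force: [0.0, -0.2, -0.8]
opening: 0.002
scene []
cover_box [([0.582, 0.046, 0.003], 0.64)]
dish [([0.545, -0.277, -0.006], 0.57), ([0.537, -0.134, -0.004], 0.16)]
black_marker [([0.473, -0.112, -0.001], 0.71)]
dye [([0.645, -0.151, 0.002], 0.72)]
timer [([0.521, -0.436, 0.001], 0.55), ([0.536, -0.193, -0.003], 0.2)]
wrist [([0.5413, -0.1377, 0.079], 0.67)]
cover_box [([0.583, 0.044, 0.0], 0.89), ([0.648, -0.15, -0.003], 0.7)]
dish []
black_marker [([0.475, -0.114, -0.0], 0.91), ([0.542, -0.085, 0.08], 0.44)]
dye [([0.645, -0.148, -0.005], 0.72)]
timer [([0.541, -0.136, 0.078], 0.57)]
cover_box []
dish [([0.548, -0.28, 0.004], 0.61)]
black_marker [([0.467, -0.113, 0.002], 0.64)]
dye [([0.642, -0.155, -0.002], 0.67)]
timer [([0.525, -0.436, -0.004], 0.68), ([0.645, -0.155, -0.003], 0.36)]
[ 0.47747181 -0.08982538  0.18581268] [-0.01218769  0.38446507  0.06939793] 11.9
```

View pics/wrist2.png

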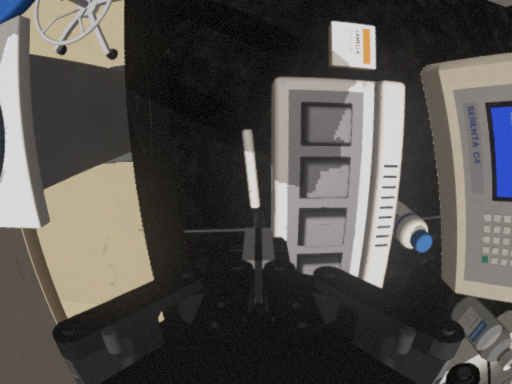

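View pics/cmp.png

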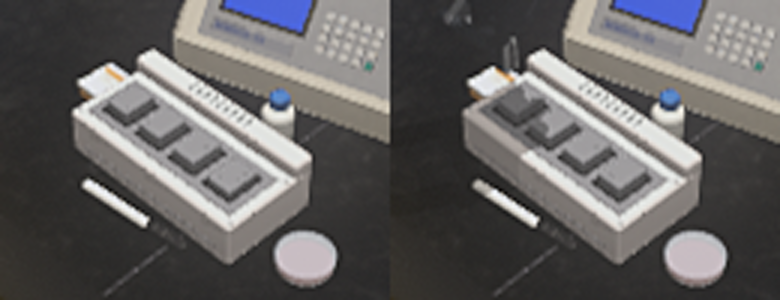

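The wrist view shows keys 1–3 at about (328,125), (326,178) and (324,227), with the fingers clear of everything. In the before/after crop, key 4 (620,178) stands higher than before, and the loose things haven't moved. I'll confirm with one light tap on key 4 at the same 75 mm height.

```bash
python3 -m pendant '[[[30,-50,0,0,0],[29,-50,-30,0,0],[0,0,-50,0,0],[0,0,-18,0,0],[0,0,-8,0,0],[0,0,-4,0,0],[0,0,-1,0,0],[0,0,0,0,0]]]'; python3 -m pendant '[[[0,0,10,0,0],[0,0,40,0,0],[0,0,50,0,0],[0,0,20,0,0],[0,0,0,0,0],[0,0,0,0,0]]]'
```

```text
time_s: 12.9
eef_pos: [0.536, -0.188, 0.0772]
eef_rot: [0.001, 0.722, 0.692, 0.0]
wrist_force: [-1.1, 0.3, 0.3]
opening: -0.0
time_s: 13.65
eef_pos: [0.5348, -0.1875, 0.1952]
eef_rot: [-0.001, 0.722, 0.692, -0.0]
wrist_force: [-0.2, 0.8, 0.1]
opening: -0.002
```

That tap stopped at 77 mm, just short of contact, so it tells me nothing. I'll repeat it a little lower.

```bash
python3 -m pendant '[[[0,0,-50,0,0],[0,0,-50,0,0],[0,0,-15,0,0],[0,0,-3,0,0],[0,0,0,0,0],[0,0,-1,0,0],[0,0,-1.3,0,0],[0,0,0,0,0]]]'
```

```text
time_s: 14.65
eef_pos: [0.5355, -0.1879, 0.0761]
eef_rot: [0.0, 0.722, 0.692, 0.0]
wrist_force: [0.4, -0.7, 0.2]
opening: 0.0
```

```bash
python3 -m pendant '[[[0,0,-1.2,0,0],[0,0,0,0,0],[0,0,0,0,0]]]'; python3 -m pendant '[[[0,0,10,0,0],[0,0,40,0,0],[0,0,50,0,0],[0,0,20,0,0],[0,0,0,0,0],[0,0,0,0,0],[0,0,0,0,0],[0,0,0,0,0]]]'
```

```text
time_s: 15.02
eef_pos: [0.5355, -0.1879, 0.0748]
eef_rot: [0.0, 0.722, 0.692, 0.0]
wrist_force: [0.3, 0.2, 3.2]
opening: -0.004
time_s: 16.02
eef_pos: [0.5348, -0.1875, 0.1933]
eef_rot: [-0.001, 0.722, 0.692, -0.0]
wrist_force: [0.1, 0.4, 0.1]
opening: -0.001
```

Key 4 now pushes back with 3.2 N at 74.8 mm, just like the others, so it is up. The arm is clear, so I'll hand in.

```bash
python3 -c "
from bench import order; print(order.hand_in())"
```

```text
the job is handed in; nothing more can be done
None
```

The latched key was the rightmost one, in place 4. It has been released and the job is handed in, at about 16 s on the robot's clock; the hand-in gives no verdict.

- **Taps, left to right:** keys 1–3 gave about 3.4, 4.5 and 3.5 N at 75 mm, so they were up and sank only about 1 mm. Key 4 showed nothing at 75 mm and was firm at 70.4 mm with 6.9 N.
- **Release:** I pressed key 4 to its hard stop, about 65.6 mm at 33 N, and let go straight up.
- **Last checks:** a light tap on key 4 read 3.2 N at 74.8 mm, like the other keys. An earlier check tap stopped at 77 mm without reaching the key, so I repeated it. After the press, the before/after pictures showed key 4 raised. The detections put all the loose things within about 5 mm of where they started, which is roughly the detector's accuracy. I took no picture after that last tap. The arm ended well clear at 193 mm with no force on the wrist.
- **Not confirmed by camera:** the detector found no key tops in the final scene picture, and the final wrist picture showed only part of key 4. That it is up rests on the tap and the crop comparison.

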